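Mount a toroidal transformer stack on its stud

ROBOT

A 6-joint arm with a two-finger parallel gripper is mounted at the origin on a cart in front of the work surface, level with it; the furniture and walls round the work are solid. World frame = base frame: x ahead of the robot, y to its left, z up, the work surface at z = 0. Lengths are in m, angles in rad, forces in N, time in s.
With the tool pointing down it reaches from about 0.3 to 0.875 m from the base axis. Payload 6.4 kg.
Tool frame: the origin (TCP) lies on the centre line of the jaws, within the pads' length; the fingertips stand 22 mm ahead of it and the grasp point (between the pads) lies 3 mm ahead of it; z points along the fingers, y is the line along which they close (so a half turn about z gives the same grasp; the last joint's range is limited). The gripper opens to 85 mm and grips with 20 to 120 N. Pads are 22 mm wide; open, the fingers measure 114 mm over their backs; the gripper's body (76 mm by 85 mm) begins 54 mm behind the grasp point. The pads swing forward as they close: fully open they stand 13 mm farther back than shut.
Start: joints at [1.067, 0.181, 1.607, -0, 1.354, -0.206], TCP at [0.169, 0.55, 0.253] pointing down, gripper open.
Joint ranges: [-2.99, 2.99], [-0.89, 2.07], [0.3, 2.58], [-1.14, 4.28], [0, 2.63], [-3.12, 3.12]. Speed limits (rad/s): [2.57, 2.57, 3.01, 3.14, 3.14, 3.14].

INTERFACE

Orientations are given as a unit quaternion [w, x, y, z].
In Python, from bench import ctrl gives the robot as it stands. The module is installed in compiled form; this text tells all that it offers.
- The arm moves only by the tool servo_tool, never from a script. Its argument "commands" is a list of rows, each a list of 3 entries, a list of its own where there are three numbers: the shift along the tool's x, y, z in mm, then the turn about the tool's z in rad, then the finger opening in mm, from 0 to 85.4. In form: [[[dx, dy, dz], turn, jaw], ...]. A call has 1 to 20 rows; each row shifts and turns the commanded pose from where the row before left it, along the tool's axes as they then stand; what a row does not reach is not made up. A row lasts 1/8 s, in which the tool goes at most 62.5 mm and 10.7 degrees, less where a joint would pass 70% of its speed; a pose out of reach is approached as far as the arm can. A call with a gripper value outside its range is refused whole. The fingers move at their own pace and stop on an object; the grip force is fixed at half the most. Time passes only in rows, so rows that do not move let the fingers close. It gives the time, the measured TCP pose, the force, the opening and the grip force at its end, in the units of the state.
- ctrl.get_obs(): the state, without advancing time (a new reading comes with each control period).
- ctrl.camera(name): name is "scene" or "top"; returns a dict with "color" (384x512x3 uint8, red, green, blue), "z_map" (384x512 float32, m along the optical axis (not along the pixel's ray), 0 where there is no reading), "fx", "fy", "cx", "cy" (pixels), "k1" (the pictures are not rectified: a ray, as slopes to the right and down, at radius r is drawn at 1 + k1 r^2 times it, then the intrinsics apply), "R" (3x3) and "t" (3): a world point X has camera coordinates R X + t. Camera axes: x right, y down, z forward; pixel columns grow to the right and rows downward; lengths in m; the calibration is good to about 2 mm. A picture is of the moment at which its call begins.
- ctrl.hand_in(): hands the job in; it is judged then, once.
The state is a dict: "time_s": time; "q": joint angles; "dq": joint speeds; "joint_efforts": joint torques, N m; "eef_pos": TCP position; "eef_rot": TCP orientation; "wrist_force": force on the tool from outside, world axes, zero at the start; "torque": the same for the moment, N m; "opening": opening from 0.0 (shut) to 1.0 (fully open); "grasp_force": force on a finger pad.
Only numpy, scipy, OpenCV 4.12 (cv2) and the standard library are available. Lean on these libraries where they do the work, as an engineer would, in place of code of your own. Each camera call takes 0.05 s, during which the arm holds its last target. There are 200 camera calls.

TASK

Build up the transformer mounting on the stud of the chassis plate: thread on the wide rubber pad first, then the copper-wound toroid, then the narrow rubber pad, and last the steel flanged bush with its hub upward. Each part must lie flat on the one before with the stud through its hole; let go of everything, and leave the solder spool, the heatsink and the capacitor where they stand.

Things in the scene. Friction and masses are not known exactly. Their poses are not given: they have to be found in the camera images.
- chassis_plate: Square grey-painted metal plate 90 x 90 mm, 5 mm thick, fixed to the bench, with a steel threaded stud standing upright at its middle: 10 mm in diameter, its top 58 mm above the bench (53 mm above the plate), the last 6 mm tapering to 4 mm. Origin: centre of the plate's underside, on the stud's axis, at bench height; z up, x and y along the plate's edges.
- wide_pad: Flat black rubber ring, the wider and thicker of the two: outside diameter 56 mm, hole 18 mm, 12 mm thick, lying flat, about 30 g. Origin: centre of its underside, on the hole's axis; z up.
- toroid: Toroidal transformer, a ring wound all round with copper wire: outside diameter 58 mm, hole 24 mm (21 mm inside the wire), 20 mm high, lying flat, 0.2 to 0.35 kg. Origin: centre of its underside, on the hole's axis; z up.
- narrow_pad: Flat black rubber ring, the smaller of the two: outside diameter 42 mm, hole 18 mm, 8 mm thick, lying flat, about 20 g. Origin: centre of its underside, on the hole's axis; z up.
- flanged_bush: Dark steel bush: a flange 46 mm in diameter and 4 mm thick, below a hub 26 mm in diameter that rises 8 mm above the flange (12 mm high in all), hole 16 mm right through; it stands on its flange, hub up, about 60 g. Origin: centre of the flange's underside, on the hole's axis; z up.
- spool: Bystander: white plastic solder spool, 49 mm across and 52 mm high, standing. Origin: centre of its underside.
- heatsink: Bystander: small black finned heatsink, 30 x 45 mm, 22 mm high. Origin: centre of its underside.
- capacitor: Bystander: dark blue can capacitor, 22 mm in diameter, 36 mm high, standing. Origin: centre of its underside.
Mind the look-alikes: they are no part of the job. Leave any white look-alike of the narrow_pad alone.

How it is judged:
By the outcome, as a careful person would: the job done as asked, in the order asked, and still so for the second after the job is handed in, with the robot touching nothing.
It also fails if it takes over 83 s, if anything falls off the work surface, if the arm or the gripper's body presses on something with over 40 N, if the wrist force passes 120 N, or if a joint passes its speed limit or range.

## Working session

There is one attempt and no reset: what is moved stays moved. The work goes in short steps, Python scripts to look and compute and a tool call to move; the robot and the scene stay as the last step left them, time stands still between calls to the robot, and variables do not carry over. Pictures are saved under pics/ and viewed, at most 14 in all, crops included, and the job is handed in when it is done.

Besides the shell and the picture viewer there is one more tool, called after "Call:" as name(argument=value, ...) on one line, values as JSON. servo_tool: Moves the arm, as the interface text tells. Its arguments: {"type":"object","properties":{"commands":{"type":"array"}},"required":["commands"]}

```bash
mkdir -p pics; cat > h.py <<'E'
import numpy as np, cv2
from bench import ctrl
def cam(n,save=None):
    c=ctrl.camera(n)
    if save: cv2.imwrite('pics/'+save,cv2.cvtColor(c['color'],cv2.COLOR_RGB2BGR))
    return c
def rays(c,uv):
    uv=np.atleast_2d(np.asarray(uv,float))
    d=np.stack([(uv[:,0]-c['cx'])/c['fx'],(uv[:,1]-c['cy'])/c['fy']],1)
    s=d.copy()
    for _ in range(20): s=d/(1+c['k1']*(s**2).sum(1,keepdims=True))
    return np.c_[s,np.ones(len(s))]
def plane(c,uv,z):
    R=np.array(c['R']);t=np.array(c['t']);o=-R.T@t
    w=rays(c,uv)@R
    return o+w*((z-o[2])/w[:,2])[:,None]
def depth(c,uv):
    R=np.array(c['R']);t=np.array(c['t']);uv=np.atleast_2d(uv).astype(int)
    z=c['z_map'][uv[:,1],uv[:,0]]
    return (rays(c,uv)*z[:,None]-t)@R
def proj(c,X):
    p=np.array(c['R'])@X+c['t'];s=p[:2]/p[2];s=s*(1+c['k1']*(s@s));return s*[c['fx'],c['fy']]+[c['cx'],c['cy']]
E
python3 - <<'E'
from h import *
for n in('scene','top'):
    c=cam(n,n+'0.png');print(n,-np.array(c['R']).T@c['t'],c['fx'],c['k1'],np.array(c['R'])[2])
o=ctrl.get_obs();print(o['eef_pos'],o['eef_rot'],o['time_s'],o['opening'])
E
```

```text
scene [ 0.09054774 -0.67371513  0.67193788] 422.40376883889587 -0.12527477850561955 [ 0.46587954  0.60167456 -0.64880195]
top [ 0.45150953 -0.09242967  1.10657432] 402.5932004453135 -0.025680152952636287 [ 0.10634302 -0.00315342 -0.9943245 ]
[0.16844613 0.54929459 0.2524688 ] [-2.88656924e-04  1.48312692e-01  9.88940192e-01 -7.47876201e-04] 0.1 0.9997886317878849
```

View pics/scene0.png

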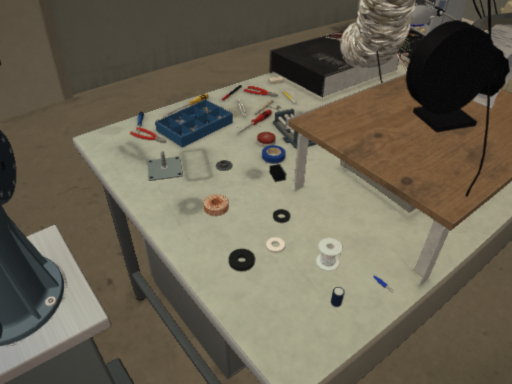

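View pics/top0.png

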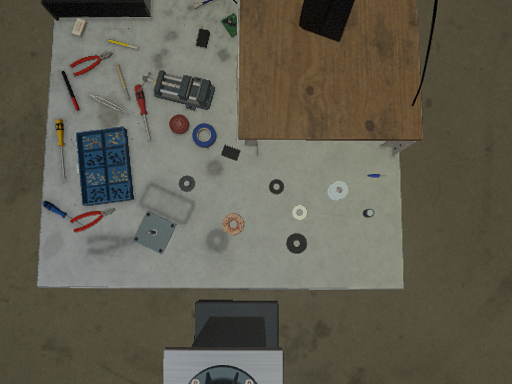

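The top view shows the plate with its stud at (155,231), the toroid at (233,224) and the flanged bush at (187,183). The black narrow ring is at (277,186), its white look-alike at (300,212), and the wide black ring at (297,243). The spool is at (338,190), the capacitor at (369,213) and the heatsink at (231,152).

Look-alikes:
- **Narrow pad:** black (277,186), white (300,212) or wide black (297,243). I choose the black one at (277,186).
- **Wide pad:** (297,243).
- **Toroid:** copper (233,224), against the red disc (179,124) and the blue tape (204,135).
- **Bush:** (187,183).

Next I'll check these in close crops and measure them.

```bash
cat > m.py <<'E'
from h import *
def blob(c,seed,kind,r=26):
    g=cv2.cvtColor(c['color'],cv2.COLOR_RGB2HSV).astype(int);u,v=seed
    if kind=='dark': m=g[...,2]<115
    else: m=(g[...,1]>75)&((g[...,0]<22)|(g[...,0]>172))
    w=np.zeros(m.shape,np.uint8);w[v-r:v+r,u-r:u+r]=m[v-r:v+r,u-r:u+r]
    cs,_=cv2.findContours(w,cv2.RETR_EXTERNAL,cv2.CHAIN_APPROX_NONE)
    return max(cs,key=cv2.contourArea)[:,0,:]
E
python3 - <<'E'
from m import *
c=cam('top');s=cam('scene')
print(proj(c,np.zeros(3)),proj(c,np.array([.169,.55,.25])),c['R'])
for n,uv,us,k,h in [('wide',(297,243),(241,260),'dark',.012),('tor',(233,224),(216,205),'cu',.016),('narrow',(277,186),(282,216),'dark',.008),('bush',(187,183),(224,165),'dark',.004)]:
    for cc,q in((c,uv),(s,us)):
        ct=blob(cc,q,k,16 if cc is c else 20)
        P=plane(cc,ct,h)[:,:2]; (x,y),r=cv2.minEnclosingCircle(P.astype(np.float32)*1000)
        lo,hi=P.min(0),P.max(0)
        e=cv2.fitEllipse((P*1000).astype(np.float32))
        print(n,np.round([x,y,2*r],1),np.round((lo+hi)*500,1),np.round((hi-lo)*1000,1),'ell',np.round(e[0],1),np.round(e[1],1))
    D=depth(c,[(uv[0]+i,uv[1]+j) for i in range(-14,15) for j in range(-14,15)])
    print('  depth z pct',np.round(np.percentile(D[:,2],[2,50,90,95,99])*1000,1))
im=cv2.cvtColor(c['color'],cv2.COLOR_RGB2BGR)[150:270,120:320]
cv2.imwrite('pics/crop1.png',cv2.resize(im,None,fx=4,fy=4,interpolation=cv2.INTER_CUBIC))
im=cv2.cvtColor(s['color'],cv2.COLOR_RGB2BGR)[140:275,140:300]
cv2.imwrite('pics/crop2.png',cv2.resize(im,None,fx=4,fy=4,interpolation=cv2.INTER_CUBIC))
E
```

```text
[221.98817733 407.31146484] [-51.5845322  369.70412611] [[ 0.00427413 -0.99998428  0.00362849]
 [-0.99432032 -0.00463574 -0.10632787]
 [ 0.10634302 -0.00315342 -0.9943245 ]]
wide [ 431.2 -196.5   57.4] [ 431.4 -196.8] [53.7 56.8] ell [ 431.3 -196.3] [53.9 55.6]
wide [ 429.4 -199.8   62.5] [ 429.8 -199.8] [57.6 60.9] ell [ 430.2 -200. ] [54.1 61. ]
  depth z pct [-4.5  0.8 12.6 13.8 15.5]
tor [482.1 -24.1  58.6] [483.1 -23.7] [56.7 56.9] ell [482.1 -24.4] [50.5 53.7]
tor [482.2 -27.8  78.9] [480.7 -27.8] [67.8 74.2] ell [480.9 -28.2] [59.5 76.3]
  depth z pct [-4.2  1.3 20.8 21.6 23.9]
narrow [ 585.3 -141.8   42.9] [ 585.3 -141.6] [41.6 38.5] ell [ 585.6 -141.9] [39.9 41.4]
narrow [ 585.5 -143.9   46.8] [ 585.1 -144.4] [44.6 44.3] ell [ 585.7 -144.2] [40.  45.7]
  depth z pct [-5.1 -0.1  6.9  8.2 11.1]
bush [593.1 105.3  47.6] [593.  105.4] [47.3 47. ] ell [593.5 105.3] [44.3 45. ]
bush [594.8 105.9  48.2] [595.2 105.2] [44.5 46.6] ell [595.2 105.3] [42.5 46.4]
  depth z pct [-4.9 -0.   4.7  9.  12.2]
```

View pics/crop1.png

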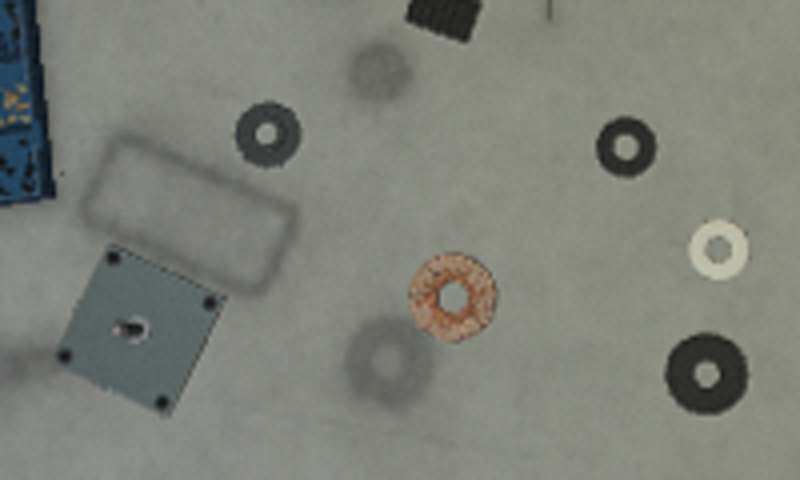

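View pics/crop2.png

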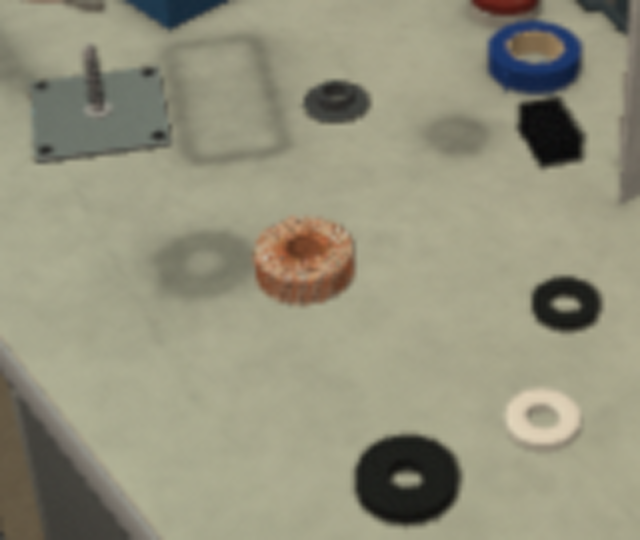

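The crops confirm the choices: black wide ring at (297,243), black narrow ring at (277,186), white one beside it left alone, bush hub up at (187,183). Next is the stud: plate outline and stud tip in the two views.

```bash
python3 - <<'E'
from m import *
c=cam('top');s=cam('scene')
hs=cv2.cvtColor(c['color'],cv2.COLOR_RGB2HSV).astype(int)
print('plate hsv',hs[240,150],hs[222,160],'bench',hs[260,150],hs[200,220])
m=np.zeros(hs.shape[:2],np.uint8);sl=np.s_[200:262,125:188]
m[sl]=((hs[sl][...,0]>80)&(hs[sl][...,0]<120)&(hs[sl][...,1]>20))*255
m=cv2.morphologyEx(m,cv2.MORPH_OPEN,np.ones((3,3)));cs,_=cv2.findContours(m,cv2.RETR_EXTERNAL,cv2.CHAIN_APPROX_NONE)
k=max(cs,key=cv2.contourArea)[:,0]
print('plate',cv2.minAreaRect((plane(c,k,.005)[:,:2]*1000).astype(np.float32)))
for cc,n,b in((c,'t',(135,215,180,248)),(s,'s',(145,142,190,184))):
    D=[(u,v) for v in range(b[1],b[3]) for u in range(b[0],b[2])];P=depth(cc,D)
    i=[j for j in range(len(D)) if .025<P[j,2]<.07]
    for j in i[:60]: print(n,D[j],np.round(P[j]*1000))
    if i: print(n,'med',np.median(P[i],0)*1000)
im=[cv2.resize(cv2.cvtColor(a,cv2.COLOR_RGB2BGR),(400,400),interpolation=0) for a in (c['color'][211:251,135:175],s['color'][145:185,145:185])]
cv2.imwrite('pics/stud.png',np.hstack(im))
E
```

```text
plate hsv [90 26 99] [ 87  27 103] bench [ 48   9 136] [ 38  15 139]
plate ((458.8159484863281, 191.13558959960938), (86.46424102783203, 87.89079284667969), 64.57525634765625)
t (148, 231) [461. 195.  50.]
t (149, 231) [461. 190.  59.]
t (150, 231) [461. 189.  54.]
t (151, 231) [461. 187.  51.]
t (152, 231) [462. 188.  38.]
t (153, 231) [462. 187.  31.]
t (148, 232) [459. 194.  55.]
t (149, 232) [459. 190.  60.]
t (150, 232) [459. 188.  55.]
t (151, 232) [459. 187.  51.]
t (152, 232) [459. 186.  43.]
t (153, 232) [459. 186.  34.]
t (148, 233) [456. 194.  54.]
t (149, 233) [456. 191.  56.]
t (150, 233) [456. 188.  55.]
t (151, 233) [456. 187.  51.]
t (152, 233) [456. 187.  40.]
t (153, 233) [456. 187.  29.]
t (149, 234) [454. 193.  46.]
t (150, 234) [454. 190.  49.]
t (151, 234) [454. 190.  38.]
t (152, 234) [454. 189.  31.]
t med [458.69525942 188.44858496  50.07429313]
s (161, 150) [460. 193.  61.]
s (161, 151) [459. 192.  59.]
s (162, 151) [462. 192.  57.]
s (160, 152) [456. 192.  57.]
s (161, 152) [458. 190.  57.]
s (162, 152) [459. 187.  58.]
s (163, 152) [464. 191.  54.]
s (160,
[... 509 characters left out ...]
, 157) [457. 187.  43.]
s (163, 157) [459. 184.  44.]
s (164, 157) [463. 188.  40.]
s (161, 158) [455. 189.  39.]
s (162, 158) [457. 188.  39.]
s (163, 158) [459. 186.  39.]
s (164, 158) [464. 190.  36.]
s (161, 159) [456. 192.  35.]
s (162, 159) [457. 190.  35.]
s (163, 159) [459. 188.  35.]
s (164, 159) [462. 187.  35.]
s (161, 160) [455. 190.  33.]
s (162, 160) [457. 189.  32.]
s (163, 160) [459. 188.  32.]
s (164, 160) [461. 186.  32.]
s (161, 161) [455. 192.  29.]
s (162, 161) [457. 190.  29.]
s (163, 161) [459. 189.  28.]
s (164, 161) [462. 188.  28.]
s (162, 162) [455. 188.  27.]
s (163, 162) [457. 185.  28.]
s (164, 162) [460. 186.  27.]
s med [458.19453763 188.57491161  44.08650362]
```

View pics/stud.png

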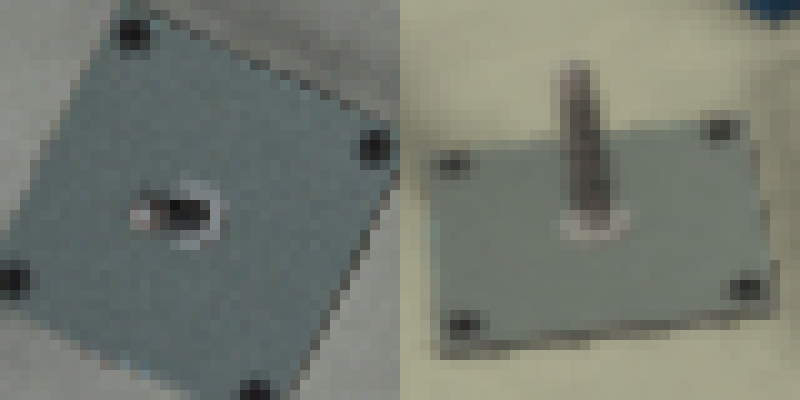

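Stud is at about (459, 190.5) mm; both views and the plate centre agree. First I'll turn the jaws to lie along world y, so that tool x = −X, y = +Y, z = down, then move above the wide pad.

Call:
servo_tool(commands=[[[0,0,0],-0.149,85],[[0,0,0],-0.149,85],[[-16.4,-46.7,8.3],0,85],[[-16.4,-46.7,8.3],0,85],[[-16.4,-46.7,8.3],0,85],[[-16.4,-46.7,8.3],0,85],[[-16.4,-46.7,8.3],0,85],[[-16.4,-46.7,8.3],0,85],[[-16.4,-46.7,8.3],0,85],[[-16.4,-46.7,8.3],0,85],[[-16.4,-46.7,8.3],0,85],[[-16.4,-46.7,8.3],0,85],[[-16.4,-46.7,8.3],0,85],[[-16.4,-46.7,8.3],0,85],[[-16.4,-46.7,8.3],0,85],[[-16.4,-46.7,8.3],0,85],[[-16.4,-46.7,8.3],0,85],[[-16.4,-46.7,8.3],0,85]])

```text
time_s: 2.55
eef_pos: [0.4317, -0.1992, 0.1203]
eef_rot: [0.0, 0.0, 1.0, -0.0]
wrist_force: [0.7, 0.2, 0.4]
opening: 0.995
grasp_force: 0.0
```

Call:
servo_tool(commands=[[[0.5,2,30],0,80],[[0,0,40],0,80],[[0,0,20],0,80],[[0,0,8],0,80],[[0,0,0],0,80]])

```text
time_s: 3.18
eef_pos: [0.4308, -0.1954, 0.0225]
eef_rot: [-0.0, -0.0, 1.0, 0.0]
wrist_force: [-0.8, 0.6, 0.8]
opening: 0.933
grasp_force: 0.0
```

```bash
python3 - <<'E'
from h import *
o=ctrl.get_obs();print(o['wrist_force'],o['eef_pos'])
c=cam('top');s=cam('scene')
f=lambda a,b:cv2.resize(cv2.cvtColor(a,cv2.COLOR_RGB2BGR)[b],(400,400),interpolation=cv2.INTER_CUBIC)
cv2.imwrite('pics/g1.png',np.hstack([f(c['color'],np.s_[203:283,257:337]),f(s['color'],np.s_[220:300,201:281])]))
E
```

```text
[-0.77252075  0.62980664  0.84485358] [ 0.43079351 -0.19542833  0.02249941]
```

View pics/g1.png

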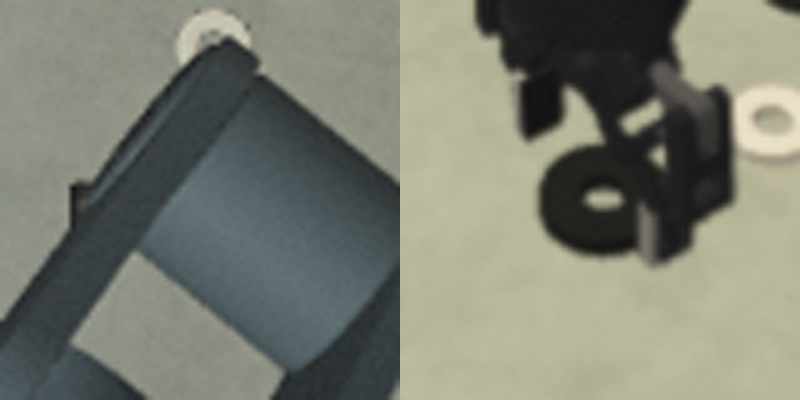

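The jaws straddle the wide pad: one finger at (650,190) in the right-hand crop, the other at (540,100), white ring untouched. I'll close and lift.

Call:
servo_tool(commands=[[[0,0,0],0,40],[[0,0,0],0,40],[[0,0,0],0,40],[[0,0,0],0,40],[[0,0,0],0,40],[[0,0,-5],0,40],[[0,0,-35],0,40],[[0,0,-40],0,40],[[0,0,0],0,40]])

```text
time_s: 4.4
eef_pos: [0.4329, -0.197, 0.1059]
eef_rot: [0.003, -0.0, 1.0, -0.002]
wrist_force: [-0.2, 0.2, -0.6]
opening: 0.614
grasp_force: 62.9
```

```bash
python3 - <<'E'
from h import *
c=cam('top');s=cam('scene')
cv2.imwrite('pics/g2.png',cv2.resize(cv2.cvtColor(s['color'],cv2.COLOR_RGB2BGR)[170:290,181:301],(600,600),interpolation=cv2.INTER_CUBIC))
E
```

```text
(no output)
```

View pics/g2.png

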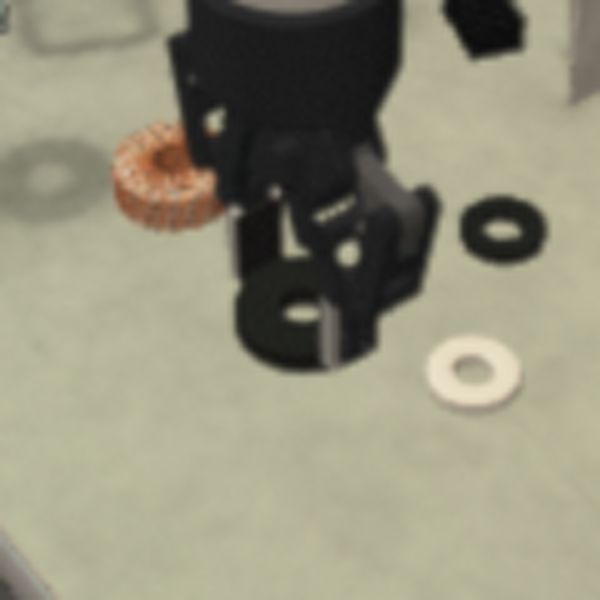

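The pad is held level, its hole visible at crop (300,312), which is image px (241,232). I'll measure the hole against the TCP.

```bash
python3 - <<'E'
from h import *
s=cam('scene');g=cv2.cvtColor(s['color'],cv2.COLOR_RGB2GRAY)
n,l,st,ce=cv2.connectedComponentsWithStats((g[224:242,232:250]>75).astype(np.uint8));print(st,ce+[232,224])
k=l[8,9];uv=ce[k]+[232,224]
print('hole',plane(s,uv,.0895)*1000)
e=blob=None
print(ctrl.get_obs()['eef_pos'],ctrl.get_obs()['eef_rot'])
D=depth(s,[(236,226),(237,236),(236,231),(240,238),(241,225)]);print(np.round(D*1000))
E
```

```text
[[  0   0  18  18 260]
 [  5   6  11  12  64]] [[239.71538462 231.88461538]
 [243.6875     235.        ]]
hole [[ 430.9093267  -208.08211406   89.5       ]]
[ 0.43029665 -0.19507527  0.10195647] [-3.23818430e-04 -1.03928415e-04  9.99999910e-01  2.52671506e-04]
[[ 432. -181.   92.]
 [ 418. -203.   90.]
 [ 426. -189.   88.]
 [ 419. -212.   91.]
 [ 442. -184.   91.]]
```

Call:
servo_tool(commands=[[[-3,20,0],0,40],[[-3.7,45,0],0,40],[[-3.7,50,0],0,40],[[-3.7,50,0],0,40],[[-3.7,50,0],0,40],[[-3.7,50,0],0,40],[[-3.7,50,0],0,40],[[-3.7,45,0],0,40],[[0,25,0],0,40],[[0,0,0],0,40],[[0,0,0],0,40]])

```text
time_s: 5.92
eef_pos: [0.4588, 0.1889, 0.1014]
eef_rot: [-0.001, -0.0, 1.0, -0.0]
wrist_force: [0.5, -0.7, -0.8]
opening: 0.616
grasp_force: 62.9
```

```bash
python3 - <<'E'
from h import *
c=cam('top');s=cam('scene')
print(ctrl.get_obs()['eef_pos'])
print(proj(s,np.array([.459,.1905,.058])),proj(s,np.array([.459,.1905,.0855])),proj(c,np.array([.459,.1905,.0855])))
f=lambda a,b:cv2.resize(cv2.cvtColor(a,cv2.COLOR_RGB2BGR)[b],(400,400),interpolation=cv2.INTER_CUBIC)
cv2.imwrite('pics/p1.png',np.hstack([f(c['color'],np.s_[190:270,110:190]),f(s['color'],np.s_[110:190,120:200])]))
E
```

```text
[0.45929644 0.18852627 0.10194185]
[161.2339947  151.39905709] [159.87315955 142.46821829] [145.95096909 231.78813662]
```

View pics/p1.png

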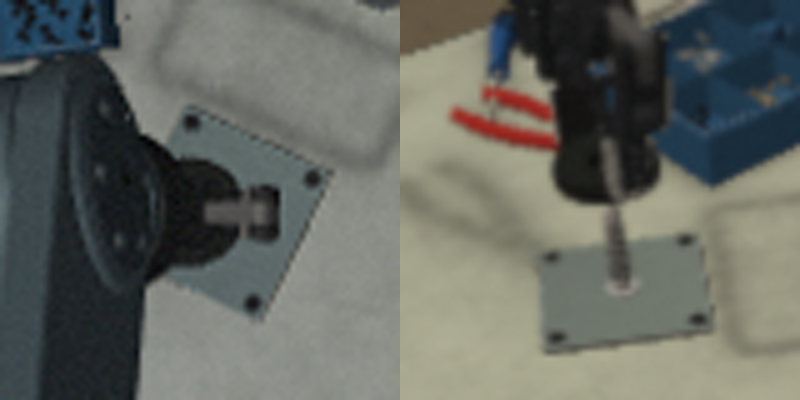

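The pad hangs above the stud: in the scene crop its lower rim is at (610,203) and the stud at (615,240). It's off by about 2 mm in y, well inside the clearance. I'll correct that and lower.

Call:
servo_tool(commands=[[[0,2,10],0,40],[[0,0,15],0,40],[[0,0,15],0,40],[[0,0,15],0,40],[[0,0,12],0,40],[[0,0,4],0,40],[[0,0,0],0,40]])

```text
time_s: 6.9
eef_pos: [0.4595, 0.1916, 0.0312]
eef_rot: [-0.0, -0.0, 1.0, -0.0]
wrist_force: [-0.4, 0.5, -0.1]
opening: 0.618
grasp_force: 62.9
```

Call:
servo_tool(commands=[[[0,0,3],0,40],[[0,0,0],0,40],[[0,0,0],0,66],[[0,0,0],0,75],[[0,0,0],0,75],[[0,0,-30],0,75],[[0,0,-50],0,80],[[0,0,-20],0,80]])

```text
time_s: 7.9
eef_pos: [0.4611, 0.1918, 0.1313]
eef_rot: [0.002, -0.0, 1.0, 0.0]
wrist_force: [0.3, -0.3, -0.7]
opening: 0.938
grasp_force: 0.0
```

Call:
servo_tool(commands=[[[-2.4,-25,0],0,80],[[-5,-45,0],0,80],[[-5,-50,0],0,80],[[-5,-45,0],0,80],[[-3,-35,0],0,80],[[-2,-15.5,0],0,80],[[0,0,0],0,80]])

```text
time_s: 8.78
eef_pos: [0.4821, -0.0243, 0.1284]
eef_rot: [-0.0, 0.001, 1.0, 0.0]
wrist_force: [0.2, 0.7, 0.0]
opening: 0.943
grasp_force: 0.0
```

```bash
python3 - <<'E'
from m import *
c=cam('top');s=cam('scene')
print(ctrl.get_obs()['eef_pos'])
for cc,q,r in((c,(153,231),18),(s,(164,165),20)):
  try:
    g=cv2.cvtColor(cc['color'],cv2.COLOR_RGB2HSV).astype(int)
    ct=blob(cc,q,'dark',r);P=plane(cc,ct,.017)[:,:2]*1000
    print(np.round((P.min(0)+P.max(0))/2,1),np.round(P.max(0)-P.min(0),1))
  except Exception as e: print(e)
f=lambda a,b:cv2.resize(cv2.cvtColor(a,cv2.COLOR_RGB2BGR)[b],(400,400),interpolation=cv2.INTER_CUBIC)
cv2.imwrite('pics/p2.png',np.hstack([f(c['color'],np.s_[190:270,110:190]),f(s['color'],np.s_[140:220,140:220])]))
E
```

```text
[ 0.48174915 -0.02299726  0.12830002]
[463.3 191.1] [94.2 95.6]
[459.5 195.7] [64.5 93.7]
```

View pics/p2.png

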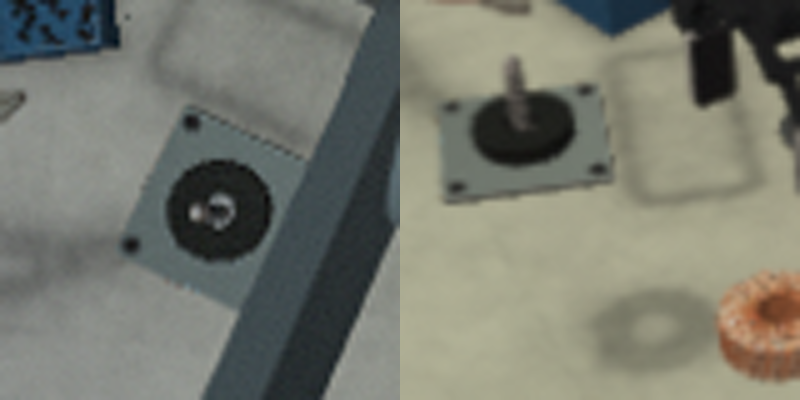

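The wide pad lies flat on the plate with the stud through its hole, centred at top crop (220,212). Next, the toroid.

Call:
servo_tool(commands=[[[0,-1,40],0,80],[[0,0,40],0,80],[[0,0,18],0,80],[[0,0,7],0,80],[[0,0,0],0,80],[[0,0,0],0,45],[[0,0,0],0,45],[[0,0,0],0,45],[[0,0,0],0,45],[[0,0,0],0,45]])

```text
time_s: 10.12
eef_pos: [0.483, -0.0249, 0.0252]
eef_rot: [0.001, 0.0, 1.0, -0.0]
wrist_force: [-3.6, 2.3, 9.6]
opening: 0.626
grasp_force: 61.4
```

Call:
servo_tool(commands=[[[0,0,-5],0,45],[[0,0,-20],0,45],[[0,0,-30],0,45],[[0,0,-25],0,45],[[0,0,-5],0,45],[[0,0,0],0,45],[[0,0,0],0,45]])

```text
time_s: 11.0
eef_pos: [0.4811, -0.0247, 0.1073]
eef_rot: [-0.001, -0.0, 1.0, 0.0]
wrist_force: [-0.2, -0.5, -2.0]
opening: 0.623
grasp_force: 63.6
```

```bash
python3 - <<'E'
from m import *
s=cam('scene');c=cam('top')
o=ctrl.get_obs();print(o['eef_pos'],o['wrist_force'],proj(s,np.array([.4825,-.024,.085])))
cv2.imwrite('pics/g3.png',cv2.resize(cv2.cvtColor(s['color'],cv2.COLOR_RGB2BGR)[120:240,160:280],(600,600),interpolation=cv2.INTER_CUBIC))
E
```

```text
[ 0.48124082 -0.0247065   0.10738226] [-0.31949728 -0.48267929 -1.85838127] [213.58611122 180.27045322]
```

View pics/g3.png

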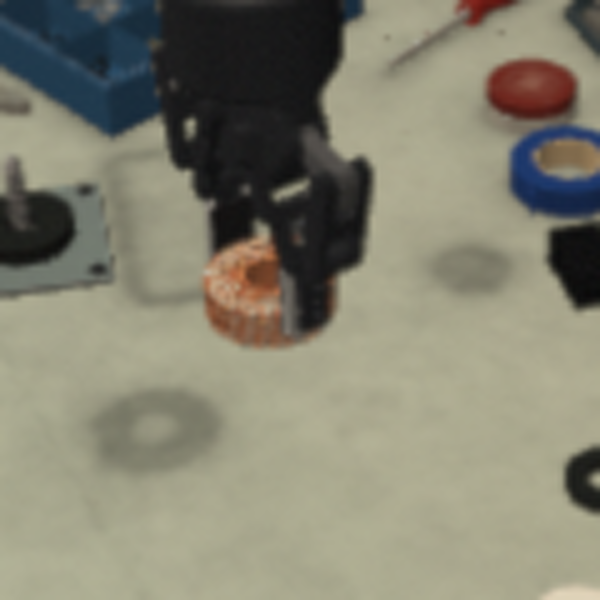

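The toroid is held level, its centre at crop (270,292). I'll move it over the stud and lower it.

Call:
servo_tool(commands=[[[2,20,0],0,45],[[4,40,0],0,45],[[5,50,0],0,45],[[5,45,0],0,45],[[4,40,0],0,45],[[1.7,20.7,0],0,45],[[0,0,0],0,45],[[0,0,0],0,45]])

```text
time_s: 12.1
eef_pos: [0.46, 0.1902, 0.108]
eef_rot: [-0.0, -0.0, 1.0, -0.0]
wrist_force: [-0.3, -0.1, -2.2]
opening: 0.63
grasp_force: 63.7
```

```bash
python3 - <<'E'
from m import *
s=cam('scene');c=cam('top')
o=ctrl.get_obs();print(o['eef_pos'],o['wrist_force'])
for cc,r in((c,20),(s,22)):
    q=proj(cc,np.array([.4595,.191,.093])).round().astype(int)
    ct=blob(cc,q,'cu',r);print(q,ct.min(0),ct.max(0),'exp +-',)
    a=np.linspace(0,6.28,60)
    E=np.array([proj(cc,np.array([.4595+.029*np.cos(t),.191+.029*np.sin(t),z])) for t in a for z in(.083,.103)])
    print('expect',E.min(0).round(1),E.max(0).round(1))
E
```

```text
[0.46033575 0.18989709 0.10823828] [ 0.03457559  0.15203432 -1.58843021]
[145 232] [144 220] [156 226] exp +-
expect [132.2 219.8] [157.4 243.3]
[160 140] [138 127] [163 148] exp +-
expect [147.6 130.5] [171.4 149.4]
```

Call:
servo_tool(commands=[[[0.5,1,10],0,45],[[0,0,12],0,45],[[0,0,12],0,45],[[0,0,12],0,45],[[0,0,10],0,45],[[0,0,5],0,45],[[0,0,0],0,45],[[0,0,0],0,45]])

```text
time_s: 13.2
eef_pos: [0.4601, 0.1919, 0.0478]
eef_rot: [0.0, -0.0, 1.0, 0.0]
wrist_force: [0.6, -0.1, -2.3]
opening: 0.626
grasp_force: 63.7
```

Call:
servo_tool(commands=[[[0,0,4],0,45],[[0,0,1.5],0,45],[[0,0,0],0,45],[[0,0,0],0,45]])

```text
time_s: 13.7
eef_pos: [0.4598, 0.1918, 0.0423]
eef_rot: [0.0, -0.0, 1.0, -0.0]
wrist_force: [-1.2, -0.3, 4.5]
opening: 0.625
grasp_force: 64.2
```

Contact (+4.5 N instead of −2). Now release and rise, then go to the narrow pad.

Call:
servo_tool(commands=[[[0,0,0],0,66],[[0,0,0],0,76],[[0,0,0],0,76],[[0,0,-20],0,76],[[0,0,-40],0,76],[[0,0,-27],0,80],[[-10,-20,0],0,80],[[-19,-50,0],0,80],[[-19,-50,0],0,80],[[-19,-50,0],0,80],[[-19,-50,0],0,80],[[-19,-50,0],0,80],[[-12,-42,0],0,80],[[-8.5,-21.8,0],0,80],[[0,0,0],0,80]])

```text
time_s: 15.58
eef_pos: [0.5856, -0.143, 0.1288]
eef_rot: [0.0, 0.001, 1.0, 0.0]
wrist_force: [0.4, -0.6, 0.3]
opening: 0.936
grasp_force: 0.0
```

```bash
python3 - <<'E'
from m import *
c=cam('top');s=cam('scene')
print(ctrl.get_obs()['eef_pos'])
ct=blob(c,(153,231),'cu',18);P=plane(c,ct,.033)[:,:2]*1000;print(np.round((P.min(0)+P.max(0))/2,1),np.round(P.max(0)-P.min(0),1))
f=lambda a,b:cv2.resize(cv2.cvtColor(a,cv2.COLOR_RGB2BGR)[b],(400,400),interpolation=cv2.INTER_CUBIC)
cv2.imwrite('pics/p3.png',np.hstack([f(c['color'],np.s_[190:270,110:190]),f(s['color'],np.s_[140:220,140:220])]))
E
```

```text
[ 0.5848828  -0.14083119  0.12857637]
[458.9 189. ] [58.2 59.2]
```

View pics/p3.png

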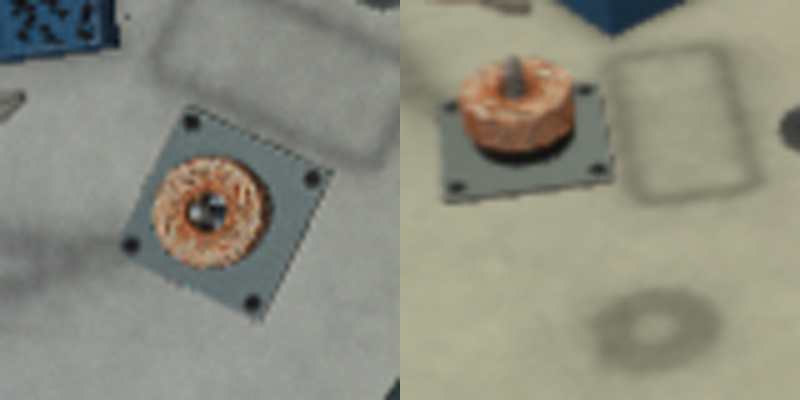

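The toroid sits flat on the pad, stud through its hole, at top crop (210,212). Now descend on the narrow pad.

Call:
servo_tool(commands=[[[0,-1,40],0,75],[[0,0,40],0,70],[[0,0,18],0,70],[[0,0,6.5],0,70],[[0,0,0],0,60],[[0,0,0],0,50],[[0,0,0],0,30],[[0,0,0],0,30],[[0,0,0],0,30],[[0,0,0],0,30]])

```text
time_s: 16.92
eef_pos: [0.5864, -0.1434, 0.0268]
eef_rot: [0.001, -0.0, 1.0, -0.0]
wrist_force: [-3.3, 1.2, 9.0]
opening: 0.431
grasp_force: 58.9
```

Call:
servo_tool(commands=[[[0,0,-5],0,30],[[0,0,-20],0,30],[[0,0,-30],0,30],[[0,0,-25],0,30],[[0,0,-5],0,30],[[0,0,0],0,30],[[0,0,0],0,30]])

```text
time_s: 17.8
eef_pos: [0.5846, -0.1427, 0.1083]
eef_rot: [-0.001, -0.0, 1.0, 0.0]
wrist_force: [0.8, -0.4, 0.2]
opening: 0.425
grasp_force: 60.0
```

```bash
python3 - <<'E'
from m import *
s=cam('scene')
o=ctrl.get_obs();print(o['eef_pos'],o['wrist_force'])
q=proj(s,np.array([.5855,-.142,.086]));print(q);u,v=q.astype(int)
cv2.imwrite('pics/g4.png',cv2.resize(cv2.cvtColor(s['color'],cv2.COLOR_RGB2BGR)[v-30:v+30,u-30:u+30],(480,480),interpolation=cv2.INTER_CUBIC))
E
```

```text
[ 0.5845396  -0.14265515  0.10823874] [ 0.12940307 -0.41789524  0.09412518]
[282.20238173 188.95612535]
```

View pics/g4.png

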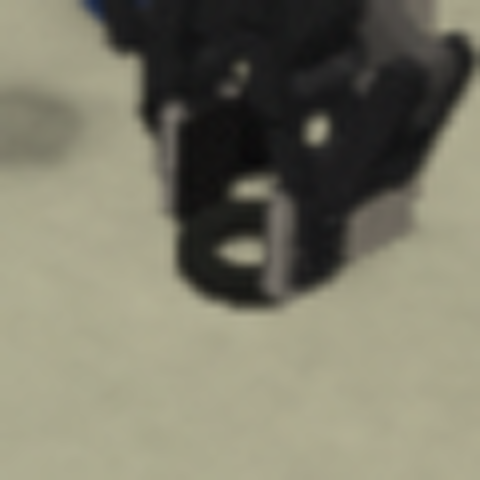

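The narrow pad is held level, its centre near crop (258,250). Now carry it over the stud.

Call:
servo_tool(commands=[[[7,20,0],0,30],[[14,38,0],0,30],[[18,48,0],0,30],[[18,48,0],0,30],[[18,48,0],0,30],[[18,48,0],0,30],[[16,42,0],0,30],[[10,26,0],0,30],[[6,15.5,0],0,30],[[0,0,0],0,30],[[0,0,0],0,30]])

```text
time_s: 19.23
eef_pos: [0.4605, 0.1899, 0.1094]
eef_rot: [0.0, 0.0, 1.0, -0.0]
wrist_force: [0.2, 0.6, -0.3]
opening: 0.428
grasp_force: 60.0
```

```bash
python3 - <<'E'
from m import *
s=cam('scene');c=cam('top')
o=ctrl.get_obs();print(o['eef_pos'],o['wrist_force'])
print(proj(s,np.array([.459,.1905,.086])),proj(c,np.array([.459,.1905,.086])))
f=lambda a,b:cv2.resize(cv2.cvtColor(a,cv2.COLOR_RGB2BGR)[b],(400,400),interpolation=cv2.INTER_CUBIC)
cv2.imwrite('pics/p4.png',np.hstack([f(c['color'],np.s_[207:257,120:170]),f(s['color'],np.s_[120:170,136:186])]))
E
```

```text
[0.46073771 0.18962491 0.10947747] [ 0.06667886  0.38902077 -0.54370683]
[159.8481247  142.30329751] [145.89634983 231.78636294]
```

View pics/p4.png

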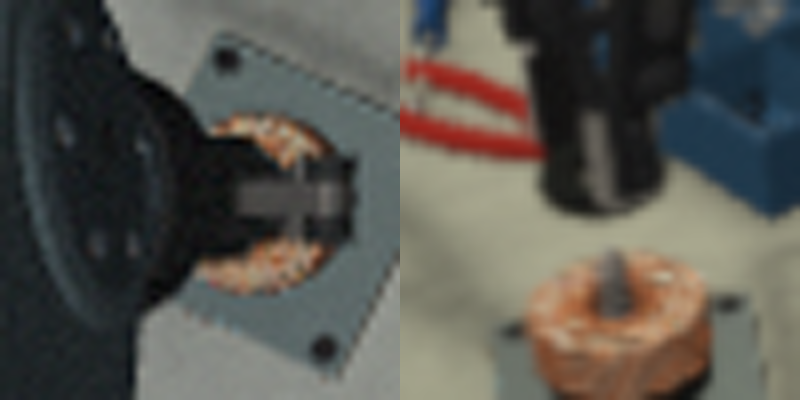

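The pad is aligned: its centre at crop x≈600 against the stud axis at ≈601. Lower.

Call:
servo_tool(commands=[[[1,0.5,10],0,30],[[0,0,12],0,30],[[0,0,12],0,30],[[0,0,6],0,30],[[0,0,3],0,30],[[0,0,0],0,30],[[0,0,0],0,30]])

```text
time_s: 20.2
eef_pos: [0.4596, 0.1911, 0.0668]
eef_rot: [0.0, -0.0, 1.0, 0.0]
wrist_force: [-0.1, -1.0, -0.5]
opening: 0.43
grasp_force: 60.0
```

Call:
servo_tool(commands=[[[0,0,2],0,30],[[0,0,0],0,30],[[0,0,0],0,30]])

```text
time_s: 20.58
eef_pos: [0.4593, 0.191, 0.0645]
eef_rot: [0.0, -0.0, 1.0, 0.0]
wrist_force: [1.0, 0.3, -0.8]
opening: 0.427
grasp_force: 60.0
```

Call:
servo_tool(commands=[[[0,0,1.5],0,30],[[0,0,0],0,30],[[0,0,0],0,30]])

```text
time_s: 20.95
eef_pos: [0.4595, 0.191, 0.0638]
eef_rot: [0.0, -0.0, 1.0, -0.0]
wrist_force: [-3.1, -1.1, 9.3]
opening: 0.429
grasp_force: 62.2
```

Contact. Release, rise and move above the bush.

Call:
servo_tool(commands=[[[0,0,0],0,50],[[0,0,0],0,65],[[0,0,0],0,65],[[0,0,-20],0,65],[[0,0,-30],0,65],[[0,0,-17],0,65],[[-14,-9,0],0,65],[[-30,-19,0],0,65],[[-35,-22,0],0,65],[[-30,-20,0],0,65],[[-18,-11,0],0,65],[[-7,-4.7,0],0,65],[[0,0,0],0,65]])

```text
time_s: 22.58
eef_pos: [0.593, 0.1048, 0.1289]
eef_rot: [-0.001, 0.0, 1.0, 0.0]
wrist_force: [-0.2, -0.4, 0.1]
opening: 0.762
grasp_force: 0.0
```

```bash
python3 - <<'E'
from m import *
c=cam('top');s=cam('scene')
print(ctrl.get_obs()['eef_pos'])
ct=blob(s,(224,165),'dark',14) ;print('bush scene px',ct.mean(0),ct.min(0),ct.max(0))
f=lambda a,b:cv2.resize(cv2.cvtColor(a,cv2.COLOR_RGB2BGR)[b],(400,400),interpolation=cv2.INTER_CUBIC)
cv2.imwrite('pics/p5.png',np.hstack([f(c['color'],np.s_[200:260,125:185]),f(s['color'],np.s_[130:210,150:230])]))
E
```

```text
[0.59245263 0.10561715 0.12931209]
bush scene px [223.55263158 165.07894737] [216 160] [232 170]
```

View pics/p5.png

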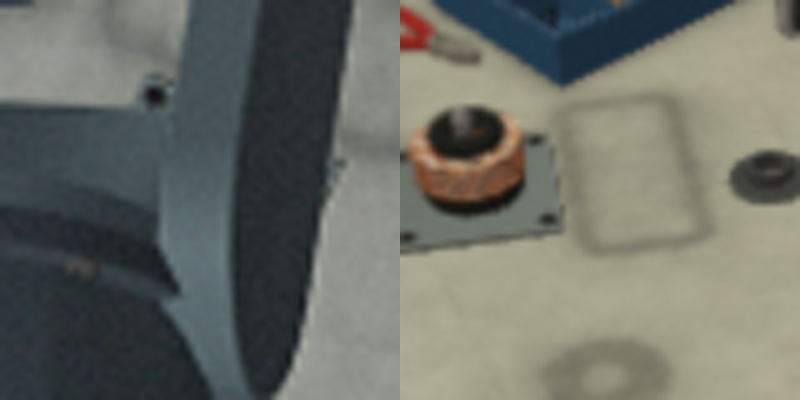

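The narrow pad lies on the toroid with the stud through it, at scene crop (465,130). The bush stands at (765,175), hub up. I'll grip the hub, with the tips above the flange.

Call:
servo_tool(commands=[[[-1.5,0,40],0,60],[[0,0,40],0,50],[[0,0,14],0,45],[[0,0,5],0,38],[[0,0,0],0,33],[[0,0,0],0,33],[[0,0,0],0,33]])

```text
time_s: 23.55
eef_pos: [0.5956, 0.1053, 0.0321]
eef_rot: [0.001, -0.0, 1.0, -0.0]
wrist_force: [0.8, 0.1, -0.5]
opening: 0.39
grasp_force: 0.0
```

Call:
servo_tool(commands=[[[0,0,0],0,15],[[0,0,0],0,15],[[0,0,0],0,15],[[0,0,0],0,15]])

```text
time_s: 24.05
eef_pos: [0.5954, 0.1053, 0.0323]
eef_rot: [0.001, -0.0, 1.0, -0.0]
wrist_force: [-1.5, -0.4, 7.1]
opening: 0.208
grasp_force: 58.5
```

Call:
servo_tool(commands=[[[0,0,-4],0,15],[[0,0,-20],0,15],[[0,0,-30],0,15],[[0,0,-25],0,15],[[0,0,-6],0,15],[[0,0,0],0,15],[[0,0,0],0,15]])

```text
time_s: 24.92
eef_pos: [0.5939, 0.1053, 0.1148]
eef_rot: [-0.001, -0.0, 1.0, 0.0]
wrist_force: [-0.2, 0.0, -1.1]
opening: 0.201
grasp_force: 58.7
```

```bash
cat > b.py <<'E'
from m import *
# flange in scene depth: lowest points near the jaws; top face spread tells level
def flange():
    s=cam('scene');o=ctrl.get_obs();p=np.array(o['eef_pos']);print(p.round(4),o['wrist_force'].round(1) if hasattr(o['wrist_force'],'round') else o['wrist_force'])
    u,v=proj(s,p-[0,0,.028]).astype(int)
    D=np.array([(i,j) for j in range(v-16,v+18) for i in range(u-18,u+19)]);P=depth(s,D)-p
    ok=(abs(P[:,0])<.035)&(abs(P[:,1])<.035)&(P[:,2]<-.012)&(P[:,2]>-.045)
    P=P[ok]*1000;print(len(P),'z pct',np.percentile(P[:,2],[2,10,50,90]).round(1))
    for lo in range(-44,-12,4):
        q=P[(P[:,2]>=lo)&(P[:,2]<lo+4)]
        if len(q)>2: print(lo,len(q),'x',q[:,0].min().round(),q[:,0].max().round(),'y',q[:,1].min().round(),q[:,1].max().round())
    g=s['color'][v-14:v+16,u-16:u+17].mean(2).astype(int)
    print(u,v);print('\n'.join(' '.join('%3d'%k for k in r) for r in g[6:,:]))
    return s
E
python3 -c "
from b import *
flange();c=cam('scene');print('bench',c['color'][160:170,216:232].mean(2).astype(int).min())"
```

```text
[0.5939 0.1053 0.1147] [0.7 0.1 0.2]
133 z pct [-29.7 -28.7 -26.1 -16.1]
-32 22 x -20.0 22.0 y -24.0 12.0
-28 68 x -24.0 21.0 y -25.0 19.0
-24 10 x -14.0 2.0 y -17.0 11.0
-20 21 x -13.0 9.0 y -18.0 10.0
-16 12 x -11.0 -1.0 y -19.0 13.0
222 139
 42  42  43  43  43  43  46  58  74 111  84  33  18  20  47  92  89  60  32  25  25  30  37  89 149 155 156 155 154 152 149 147 144
 43  42  44  42  45  58  73 113 122 123  89  35  18  23  46  89  89  67  34  25  23  26  32  81 146 151 152 152 152 150 145 135 123
 43  44  46  58  71 112 121 133 137 129  90  35  18  21  46  88  90  67  35  26  24  33  30  78 142 150 151 150 150 146 141 130 114
 46  58  71 111 121 133 137 141 143 130  93  35  19  25  47  90  94  73  59  30  25  26  28  78 143 151 150 148 146 141 133 127 123
 71 113 124 134 139 143 145 147 149 142 100  40  27  37  50  89  95  71  42  24  31  41  33  78 144 150 148 146 145 142 136 132 132
122 135 142 146 149 149 151 152 152 142 103  56  58  48  46  77  94  70  35  24  28  31  35  78 140 149 149 147 146 144 143 142 142
138 144 149 152 152 153 154 154 144 103  75  62  66  53  49  75 
[... 1621 characters left out ...]
57 159 159 160 159 158 158 158
132 137 139 141 145 147 148 149 150 152 154 154 155 154 154 154 154 155 157 158 157 157 158 159 159 159 159 159 160 159 158 157 157
128 135 138 140 143 145 146 149 151 152 152 150 152 153 155 155 155 154 155 156 155 155 157 159 159 159 159 160 159 159 160 158 159
124 130 137 139 142 143 146 148 150 151 152 152 152 154 156 156 155 154 153 153 154 156 156 158 158 159 159 159 158 159 159 160 161
124 131 135 139 143 144 144 146 149 151 152 153 153 154 154 155 154 152 151 151 154 155 157 159 160 160 161 160 158 159 159 160 160
125 131 138 141 141 142 144 147 147 149 151 153 154 155 155 154 154 153 152 152 154 154 156 158 160 160 159 158 158 159 159 159 160
bench 150
```

The bush is held level: the flange spans about ±23 mm around the TCP and its underside is about 32 mm below it. Carry it over the stud.

Call:
servo_tool(commands=[[[14,9,0],0,15],[[30,19,0],0,15],[[35,22,0],0,15],[[30,20,0],0,15],[[18,11,0],0,15],[[7,4.5,0],0,15],[[0,0,0],0,15],[[0,0,0],0,15]])

```text
time_s: 26.02
eef_pos: [0.4618, 0.1903, 0.1162]
eef_rot: [0.0, 0.0, 1.0, -0.0]
wrist_force: [0.3, 0.3, -1.2]
opening: 0.207
grasp_force: 58.7
```

```bash
python3 - <<'E'
from b import *
s=flange()
a=np.linspace(0,6.28,90);E=np.array([proj(s,np.array([.459+.023*np.cos(t),.1905+.023*np.sin(t),z])) for t in a for z in(.083,.087)])
print('expected flange',E.min(0),E.max(0),'tip',proj(s,np.array([.459,.1905,.058])))
E
```

```text
[0.4618 0.1903 0.1161] [ 1.  -0.4 -0. ]
122 z pct [-30.2 -27.9 -25.8 -17.7]
-32 12 x -20.0 18.0 y -22.0 6.0
-28 74 x -21.0 21.0 y -25.0 19.0
-24 13 x -14.0 4.0 y -14.0 12.0
-20 15 x -10.0 8.0 y -16.0 11.0
-16 8 x -10.0 4.0 y -20.0 10.0
160 141
144 131 114  97  79  77  77  76  83  90  72  30  28  67  97  79  50  28  22  29  28  26  42  55  54  54  54  55  57  62  70  68  62
145 147 145 130 115 112  91  78  77  85  81  33  27  63  93  79  51  28  24  27  28  26  44  53  54  55  55  55  55  55  59  63  63
128 130 135 137 137 139 121  96  81  82  82  34  23  53  82  81  61  39  24  27  26  27  49  60  55  55  55  55  55  55  55  56  59
 92  92 103 111 115 125 122 104  89  77  74  38  25  47  79  88  68  38  25  25  24  26  50  60  56  55  54  54  55  54  56  56  55
 73  76  77  80  81  86  89  88  87  76  69  46  31  47  78  91  69  33  23  30  31  30  45  56  58  56  55  54  54  55  54  54  54
 74  70  72  69  66  68  69  71  69  68  66  55  49  53  75  93  73  39  24  27  31  28  38  57  71  68  57  55  55  55  54  55  54
118 103 101  89  78  76  71  70  69  64  63  62  61  58  79  97 
[... 1715 characters left out ...]
  93 113 106  80  52  40  44  63  81 109 134 148 154 154 154 153 153
129 134 138 142 147 150 152 154 155 157 157 151 127  87  54  46  85 106  99  81  53  31  29  32  37  65 122 146 151 154 153 152 152
125 131 137 141 145 149 152 154 155 156 154 132  84  45  31  33  73  95  92  76  51  31  29  30  29  39  84 142 159 164 156 152 150
123 128 134 139 143 145 151 152 153 151 141 108  51  31  29  26  50  72  76  69  52  36  38  35  30  29  55 126 156 148 146 148 145
118 122 129 135 139 141 144 146 145 141 128  84  40  29  28  26  42  67  72  61  51  47  40  31  28  29  55 109 140 140 124 121 118
expected flange [150.76644322 137.167842  ] [168.98971999 148.26855424] tip [161.2339947  151.39905709]
```

The flange is about 2–3 mm too far in +X. I'll shift 2.5 mm back and lower.

Call:
servo_tool(commands=[[[2.5,0.3,0],0,15],[[0,0,10],0,15],[[0,0,10],0,15],[[0,0,8],0,15],[[0,0,4],0,15],[[0,0,0],0,15],[[0,0,0],0,15]])

```text
time_s: 26.95
eef_pos: [0.4584, 0.1911, 0.0841]
eef_rot: [0.0, -0.0, 1.0, 0.0]
wrist_force: [-0.3, 0.7, -0.6]
opening: 0.208
grasp_force: 58.8
```

Call:
servo_tool(commands=[[[0,0,4],0,15],[[0,0,1.5],0,15],[[0,0,0],0,15],[[0,0,0],0,15]])

```text
time_s: 27.45
eef_pos: [0.4584, 0.1911, 0.0785]
eef_rot: [0.0, -0.0, 1.0, 0.0]
wrist_force: [0.6, 0.3, -1.3]
opening: 0.21
grasp_force: 58.7
```

Call:
servo_tool(commands=[[[0,0,1.5],0,15],[[0,0,0],0,15],[[0,0,0],0,15]])

```text
time_s: 27.82
eef_pos: [0.4585, 0.1911, 0.0773]
eef_rot: [0.0, -0.0, 1.0, 0.0]
wrist_force: [0.0, 0.0, 4.5]
opening: 0.205
grasp_force: 60.0
```

Contact at the expected height (TCP 77 mm). Release gently and retreat.

Call:
servo_tool(commands=[[[0,0,0],0,30],[[0,0,0],0,45],[[0,0,0],0,60],[[0,0,0],0,60],[[0,0,-20],0,60],[[0,0,-40],0,60],[[0,0,-30],0,60],[[0,-45,0],0,60],[[0,-55,0],0,60],[[0,-55,0],0,60],[[0,-55,0],0,60],[[0,-40,0],0,60],[[0,0,0],0,60],[[0,0,0],0,60]])

```text
time_s: 29.58
eef_pos: [0.4581, -0.0585, 0.1668]
eef_rot: [-0.0, 0.0, 1.0, 0.0]
wrist_force: [0.6, 1.4, -0.0]
opening: 0.703
grasp_force: 0.0
```

```bash
python3 - <<'E'
from m import *
c=cam('top');s=cam('scene');print(ctrl.get_obs()['eef_pos'])
for cc in(c,s):
    q=proj(cc,np.array([.459,.19,.049])).round().astype(int)
    D=np.array([(q[0]+i,q[1]+j) for i in range(-14,15) for j in range(-14,15)]);P=depth(cc,D)*1000
    col=cc['color'][D[:,1],D[:,0]].astype(int);gray=(np.ptp(col,axis=1)<25)
    r=np.hypot(P[:,0]-459,P[:,1]-190.5)
    k=(r<24)&(P[:,2]>42)
    A=np.c_[P[k][:,:2]-[459,190.5],np.ones(k.sum())]
    fl=k&(r>14)&(r<22)
    A=np.c_[P[fl][:,:2]-[459,190.5],np.ones(fl.sum())];w=np.linalg.lstsq(A,P[fl][:,2],rcond=None)[0]
    hub=(r>8.5)&(r<12.5)
    print('flange z med',np.median(P[fl,2]).round(1),'slope',w.round(3),'n',fl.sum(),'hub z',np.percentile(P[hub,2],[20,50,80]).round(1),'centre',P[k&gray,:2].mean(0).round(1))
    g=cc['color'][q[1]-14:q[1]+15,q[0]-14:q[0]+15].mean(2).astype(int);print(q);print('\n'.join(' '.join('%3d'%x for x in r) for r in g))
for n,uv in(('spool',(338,190)),('cap',(369,213)),('heat',(231,152)),('white',(300,212))): print(n,c['color'][uv[1],uv[0]])
E
```

```text
[ 0.45813497 -0.05779901  0.16681214]
flange z med 48.8 slope [ 3.0000e-03 -1.9000e-02  4.8641e+01] n 121 hub z [44.3 54.6 57.2] centre [457.1 189.3]
[150 232]
139 142 141 138 139 140 136 107  94 100 101 100  99 103 103 102 101 103 102  99 104 105 101 101 101 110  91  86  96
142 142 141 141 138 139 120 101  99 103 100 100  99 102 102 103 102 102 101 100 100 100 103 103 101 102 102 111 100
141 140 142 140 142 140 106  99  98 102  99 101 102  96  94  96  93  94  99  97 101 101 104 104 102 103 101 102 104
141 139 138 139 141 121  98  98  97  99  95  90  91  96  90  92  78  95  90  83  94  97  99 104 104 105 106 102 102
141 142 136 136 138 107  98  98  95  93  99  84 103 138 146 139 128 142 100 111  83  63  76  94 104 103 101 103 105
142 142 137 142 124 102 100  98 104  94 143 133 132 126 130 120 142 115 122 152 130  99  53  55  96 104 106 104 102
146 141 140 132 113 100  99 111 120 137 131 131  66  41  42  34  91 116 112 105 128 150 105  65  47  95 105 104 102
143 142 142 108  95  97  94 127 138 115  75  85  65  61  61  60  61  46  40  53 121 134 135 111  51  43  96 102 100
138 140 133 
[... 5279 characters left out ...]
27 122 112  91  79  78  73  68  68  74 106 113
110 110 110 109 101  85  80  86  90  87  85  94 110 114 120 109 102 104  99  88  82  82  81  77  72  63  63 104 114
112 110 110 110 103  87  79  86  93  92  92  89  93  98 102  97  90  94  85  81  83  85  81  78  79  74  56 103 114
114 111 110 109 101  91  83  81  88  86  87  89  95  90  90  91  90  92  81  82  85  87  83  80  80  50  42 102 114
122 112 111 111 108  98  84  77  85  86  88  95  89  82  90  88  93  87  82  84  83  84  82  55  37  25  52 104 115
123 111 110 110 110 106  88  66  83  94  96  98  88  86  87  90  96  85  84  79  80  74  47  24  17  33  82 109 115
spool [137 137 125]
cap [154 161 151]
heat [39 39 37]
white [142 144 131]
```

The heights match: flange top ≈49 mm, hub ≈57 mm. I'll check the tilt more carefully with averaged depth, by sector.

```bash
python3 - <<'E'
from m import *
for n in('top','scene'):
    L=[cam(n) for _ in range(8)];c=L[0];c['z_map']=np.median([x['z_map'] for x in L],0)
    q=proj(c,np.array([.458,.189,.049])).round().astype(int)
    D=np.array([(q[0]+i,q[1]+j) for i in range(-14,15) for j in range(-14,15)])
    P=depth(c,D)*1000; col=c['color'][D[:,1],D[:,0]].astype(int)
    # flange pixels: near-grey, bush height
    k=(np.ptp(col,axis=1)<14)&(col.mean(1)>48)&(col.mean(1)<72)&(P[:,2]>44)&(P[:,2]<53)
    F=P[k];ctr=(F.min(0)+F.max(0))/2;print(n,k.sum(),'extent',F[:,:2].min(0).round(),F[:,:2].max(0).round())
    r=np.hypot(*(F[:,:2]-ctr[:2]).T);F=F[(r>15.5)&(r<22)]
    A=np.c_[F[:,:2]-ctr[:2],np.ones(len(F))];w,*_=np.linalg.lstsq(A,F[:,2],rcond=None);print('plane',w.round(3),'rms',(A@w-F[:,2]).std().round(2),len(F))
    a=np.degrees(np.arctan2(F[:,1]-ctr[1],F[:,0]-ctr[0]))
    print([(s,np.median(F[(a>=s)&(a<s+60),2]).round(1)) for s in range(-180,180,60) if ((a>=s)&(a<s+60)).sum()>3])
c=cam('top')
for n,uv in(('spool',(338,190)),('cap',(369,213)),('heat',(231,152)),('white',(300,212))):
    P=depth(c,[(uv[0]+i,uv[1]+j) for i in range(-10,11) for j in range(-10,11)]);print(n,(np.percentile(P[:,2],95)*1000).round())
E
```

```text
top 133 extent [438. 169.] [477. 211.]
plane [-5.0000e-03  1.0000e-03  4.8242e+01] rms 0.74 103
[(-180, np.float64(48.4)), (-120, np.float64(48.3)), (-60, np.float64(48.1)), (0, np.float64(48.1)), (60, np.float64(48.6)), (120, np.float64(48.4))]
scene 62 extent [438. 169.] [477. 202.]
plane [1.7000e-02 3.8000e-02 5.0456e+01] rms 0.51 32
[(-180, np.float64(49.8)), (-120, np.float64(49.5)), (-60, np.float64(50.5)), (0, np.float64(50.8)), (120, np.float64(50.7))]
spool 51.0
cap 36.0
heat 21.0
white 9.0
```

The flange is level (slope under 0.01 from the top, rms 0.7 mm). It is centred at about (457.5,190), and the bystanders are standing at their proper heights.

```bash
python3 -c "
from bench import ctrl
print(ctrl.hand_in())"
```

```text
the job is handed in; nothing more can be done
None
```

I stacked the wide pad, toroid, narrow pad and flanged bush (hub up) on the stud in that order and handed the job in at about 31 s. The bush measured level at the expected height, the gripper was clear of everything, and the bystanders and the white look-alike were left alone.

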